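Interleave a separator sheet and slide the next plaster slab onto the stack

TASK

Lay the blue separator sheet flat and square, centred on the lower plaster slab in the bay of the stacking jig. Then push the upper plaster slab, without lifting or tipping it, across from the raised deck onto the sheet until it lies flat against both the green long fence and the green end stop. Leave everything else (the bowl, the bottle and the spatula) where it is.

Things in the scene. Friction and masses are not known exactly. Their poses are not given: they have to be found in the camera images.
- jig: Fixed stacking jig; place and yaw vary. Origin at table level; x across, y along the jig. Plywood base 10 mm thick, x -100 to 77, y -147 to 155 mm. +y half: raised deck. -y half: bay with floor at 10 mm holding the lower slab, open above, with a low plywood lip (x -66 to -56, top at 28 mm). The upper slab touches fence and stop when its centre is at jig x 5, y -75 mm.
- deck (a point): Point on the jig's dark wooden raised deck: middle of its flat top, 42.5 mm above the table, at jig x -20, y 75.5 mm. Deck top spans jig x -100 to 60, y -4 to 155 mm, open on its -x and +y sides. Axes as the jig's.
- fence (a point): Green long fence along the jig's whole +x side: point midway along the top edge of its inner face, at jig x 60, y 4 mm, 56.5 mm above the table (14 mm above the deck). 12 mm thick. Axes as the jig's.
- stop (a point): Green end stop across the jig's -y end: point midway along the top edge of its inner face, at jig x -20, y -135 mm, 56.5 mm above the table. 12 mm thick. Axes as the jig's.
- slab_low: Lower plaster slab, off-white, unmarked, 110 (x) x 120 (y) x 25 mm, 0.4 kg, loose but held in the jig's bay, centre near jig x 3, y -73 mm, axes along the jig's. Origin: centre of its underside; its top is 35 mm above the table. 9 mm gap between it and the deck.
- slab_up: Upper plaster slab, off-white with a blue cross on top, 110 (x) x 120 (y) x 28 mm, 0.3 to 0.65 kg, loose, starting on the jig's deck 1 to 3 cm off the fence, a little turned. Origin: centre of its underside; axes as the jig's when square. Slides with ordinary friction. It rides 1.5 mm down from the deck onto the laid sheet.
- sheet: Blue rigid plastic separator sheet, 100 (x) x 108 (y) x 6 mm, 90 g, loose, flat on the table to one side of the jig, left or right. Origin: centre of its underside. Midway along each 108 mm side is a notch 40 mm long, 22 mm deep, leaving a waist 56 mm wide along x, to grip from above across x. Same after a half turn.
- bowl: Bystander: green plastic mixing bowl, 120 mm across, 55 mm high, loose on the table on the side of the jig where the sheet is not. Origin: centre of its underside.
- bottle: Bystander: aluminium bottle, 56 mm across, 160 mm high, standing loose beyond the jig. Origin: centre of its underside.
- spatula: Bystander: spatula, wooden handle and steel blade, 280 mm long (x, blade to +x), blade 65 mm wide, lying loose beyond the jig, roughly along y. Origin: at mid-length, at table level.
Mind the look-alikes: they are no part of the job. Several things have the shape of the sheet; the one meant has the colours described above. What is shaped like the slab_low but pink is not meant.

How it is judged:
On the way, in this order (a step that is already met when the one before it is completed fails the run):
1. the separator sheet lies flat, square and centred on the lower slab, released (x of sheet in the frame of slab_low between -0.01 and 0.01 m and y of sheet in the frame of slab_low between -0.01 and 0.01 m and z of sheet in the frame of slab_low between 0.022 and 0.029 m and angle between the x axis of sheet and the x axis of slab_low, either way round below 0.12 rad and angle between sheet's own z axis and vertical below 0.05 rad and contact force between the fingers and sheet below 0.1 N), for 0.3 s.
2. the upper slab lies flat on the sheet, against the long fence and the end stop (x of sheet in the frame of slab_low between -0.01 and 0.01 m and y of sheet in the frame of slab_low between -0.01 and 0.01 m and z of sheet in the frame of slab_low between 0.022 and 0.029 m and angle between the x axis of sheet and the x axis of slab_low, either way round below 0.12 rad and angle between sheet's own z axis and vertical below 0.05 rad and x of slab_up in the frame of jig between 0 and 0.009 m and y of slab_up in the frame of jig between -0.079 and -0.07 m and z of slab_up in the frame of sheet between 0.003 and 0.0085 m and angle between the x axis of slab_up and the x axis of jig, either way round below 0.06 rad and angle between slab_up's own z axis and vertical below 0.04 rad), for 0.2 s.
At the end, for the whole second after the job is handed in: Sheet flat on the lower slab, within 10 mm of its centre along each axis and 0.12 rad of square; upper slab flat on it, centre at jig x 0 to 9 mm, y -79 to -70 mm (about 4 mm from fence and stop), within 0.06 rad of square; lower slab still in its bay; all at rest (all of step 2 and x of slab_low in the frame of jig between -0.006 and 0.012 m and y of slab_low in the frame of jig between -0.08 and -0.062 m and z of slab_low in the frame of jig between 0.006 and 0.014 m and linear speed of each of sheet, slab_low, slab_up below 0.01 m/s); the robot touches nothing.
It fails at once if the upper slab is lifted (underside over 12 mm above the deck) (height (world z) of slab_up above 0.0545 m).
It fails at once if the upper slab is tipped by more than 0.15 rad (angle between slab_up's own z axis and vertical above 0.15 rad).
It fails at once if a bystander (bowl, bottle or spatula) is moved by more than 30 mm (distance of any of bowl, bottle, spatula from where it was at the start of the episode above 0.03 m).
It also fails if it takes over 64 s, if anything falls off the work surface, if the arm or the gripper's body presses on something with over 40 N, if the wrist force passes 120 N, or if a joint passes its speed limit or range.

ROBOT

A 6-joint arm with a two-finger parallel gripper is mounted at the origin on the work surface. World frame = base frame: x ahead of the robot, y to its left, z up, the work surface at z = 0. Lengths are in m, angles in rad, forces in N, time in s.
With the tool pointing down it reaches from about 0.35 to 0.975 m from the base axis. Payload 4.9 kg.
Tool frame: the origin (TCP) lies at the very end of the fingers, on their centre line; the grasp point (between the pads) lies 19 mm behind it (ctrl.tcp_to_grasp is the z of the grasp point in the tool frame, in m); z points along the fingers, y is the line along which they close (so a half turn about z gives the same grasp; the last joint's range is limited). The gripper opens to 85 mm and grips with 20 to 120 N. Pads are 22 mm wide; open, the fingers measure 114 mm over their backs; the gripper's body (76 mm by 85 mm) begins 54 mm behind the grasp point. The pads swing forward as they close: fully open they stand 13 mm farther back than shut.
Start: joints at [1.15, 0.053, 1.613, -0, 1.476, -0.119], TCP at [0.186, 0.597, 0.231] pointing down, gripper open.
Joint ranges: [-3.01, 3.01], [-1.01, 2.22], [0.06, 2.58], [-1.02, 4.17], [0.09, 2.62], [-3.14, 3.14]. Speed limits (rad/s): [2.57, 2.57, 3.14, 3.14, 3.14, 3.14].

INTERFACE

Orientations are given as a rotation vector (axis times angle).
In Python, from station import ctrl, eyes, job, nets gives the robot as it stands. The module is installed in compiled form; this text tells all that it offers.
- The arm moves only by the tool jog_arm, never from a script. Its argument "commands" is one flat list of numbers, 7 for each row, row after row: the shift along the tool's x, y, z each as a share of 0.06 m, from -1 to 1, then the turn, a rotation vector about the tool's x, y, z each as a share of 0.1 rad, from -1 to 1, then the finger opening in mm, from 0 to 85.4. In form: [x, y, z, ax, ay, az, grip, x, y, z, ax, ay, az, grip, ...]. A call has 1 to 20 rows; each row shifts and turns the commanded pose from where the row before left it, along the tool's axes as they then stand; what a row does not reach is not made up. A row lasts 1/8 s, in which the tool goes at most 62.5 mm and 10.7 degrees, less where a joint would pass 70% of its speed; a pose out of reach is approached as far as the arm can. A call with a number of a shift or a turn outside -1 to 1 is refused whole. A call with a gripper value outside its range is refused whole. The fingers move at their own pace and stop on an object; "newtons" is the grip in N (left out, the last holds). Time passes only in rows, so rows that do not move let the fingers close. It gives the time, the measured TCP pose, the force, the opening and the grip force at its end, in the units of the state.
- ctrl.get_obs(): the state, without advancing time (a new reading comes with each control period).
- eyes.get_image(name): name is "side" or "top" or "wrist"; returns a dict with "image" (384x512x3 uint8, red, green, blue), "z_map" (384x512 float32, m along the optical axis (not along the pixel's ray), 0 where there is no reading), "K" (3x3 intrinsics, pixels), "cam_to_world" (4x4, takes a point from camera to world coordinates). Camera axes: x right, y up, looking along -z (the intrinsics and any distortion apply to the point x, -y, -z); pixel columns grow to the right and rows downward; lengths in m; the calibration is good to about 2 mm. A picture is of the moment at which its call begins.
- job.finish_job(): hands the job in; it is judged then, once.
Trained networks look in the newest picture that a camera, given by its name, has taken for a name from the list of things; names that differ only in an ending like _2 or _b are one class to them, and where a whole thing is asked for, a point or a joint stands for the part that bears it (a point fixed in the world has none). Each returns a list of dicts, best first, with "p" (0 to 1); they miss things now and then, are a little off and sometimes report something else, mostly with a low value. They report only what shows in the picture. A call takes as long as a camera call. They do not tell look-alikes from the thing itself.
- nets.silhouettes(camera, name): "mask" (384x512 bool, what is visible of it) and "bbox" ([left, top, right, bottom] in pixels, round what is visible of it).
The state is a dict: "t": time; "q": joint angles; "dq": joint speeds; "effort": joint torques, N m; "tool_pos": TCP position; "tool_rot": TCP orientation; "contact_force": force on the tool from outside, world axes, zero at the start; "wrist_torque": the same for the moment, N m; "opening": finger opening in m; "grip_force": force on a finger pad.
Only numpy, scipy, OpenCV 4.12 (cv2) and the standard library are available. Lean on these libraries where they do the work, as an engineer would, in place of code of your own. Each camera call takes 0.05 s, during which the arm holds its last target. There are 200 camera calls.

## Working session

There is one attempt and no reset: what is moved stays moved. The work goes in short steps, Python scripts to look and compute and a tool call to move; the robot and the scene stay as the last step left them, time stands still between calls to the robot, and variables do not carry over. Pictures are saved under pics/ and viewed, at most 10 in all, crops included, and the job is handed in when it is done.

Besides the shell and the picture viewer there is one more tool, called after ">>>" as name(argument=value, ...), one argument or row to a line, values as JSON. jog_arm: Moves the arm, as the interface text tells. Shift numbers are shares of 0.06 m and turn numbers shares of 0.1 rad, none past 1 either way. Its arguments: {"type":"object","properties":{"commands":{"type":"array","items":{"type":"number"}},"newtons":{"type":"number"}},"required":["commands"]}

```bash
mkdir -p pics; ls; python3 - <<'E'
from station import ctrl, eyes
import cv2, numpy as np
o=ctrl.get_obs(); print(o)
print(ctrl.tcp_to_grasp)
ims=[]
for n in ["top","side"]:
    d=eyes.get_image(n); np.savez(f"{n}0.npz",**d)
    cv2.imwrite(f"pics/{n}0.png",d["image"][:,:,::-1]); print(n,d["K"],d["cam_to_world"])
E
```

```text
pics
{'t': 0.0, 'q': array([ 1.14999473e+00,  5.33740377e-02,  1.61427908e+00, -1.68358617e-05,
        1.47601698e+00, -1.19030986e-01]), 'dq': array([ 7.48901328e-04, -8.01609874e-04,  5.16588301e-05,  5.74501050e-04,
        4.00121242e-04, -5.67659731e-04]), 'effort': array([ 2.50899584e-04, -3.93667138e+01, -3.70181179e+01, -4.92718596e-05,
        6.78619574e-03, -4.99102839e-06]), 'tool_pos': array([0.18552374, 0.5961785 , 0.23006129]), 'tool_rot': array([-0.47214001, -3.10536624,  0.00315157]), 'contact_force': array([-0.86675028,  0.36003963,  0.3431134 ]), 'wrist_torque': array([ 0.0179427 ,  0.03499517, -0.01993027]), 'grip_force': 0.0, 'opening': 0.0852208977918334}
-0.0187
top [[419.99476434   0.         262.46153098]
 [  0.         419.99476434 194.23687544]
 [  0.           0.           1.        ]] [[ 0.02767986  0.9903174  -0.1360341   0.41835924]
 [-0.99946792  0.02976724  0.01333407  0.00496739]
 [ 0.01725432  0.13559263  0.99061442  1.24604143]
 [ 0.          0.          0.          1.        ]]
side [[394.10660472   0.         255.62957563]
 [  0.         394.10660472 192.22201412]
 [  0.           0.           1.        ]] [[-0.98505167  0.09833563 -0.14143309  0.43629262]
 [-0.17146776 -0.4811297   0.85971683  0.99816483]
 [ 0.01649314  0.87111671  0.490799    0.64238741]
 [ 0.          0.          0.          1.        ]]
```

View pics/top0.png

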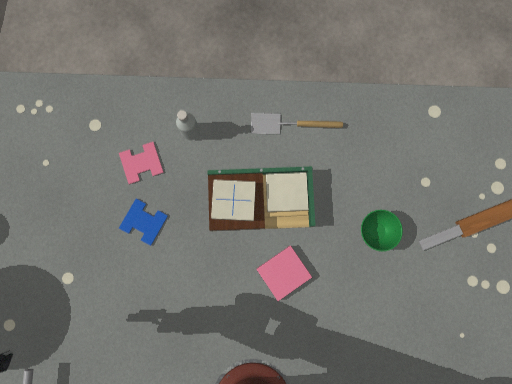

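View pics/side0.png

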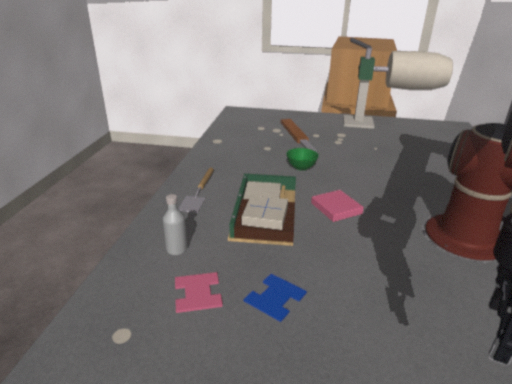

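The top view shows three sheet-shaped or slab-shaped candidates.
- **Sheet shape:** the blue one is at (144,222) and a pink one at (141,162). The blue one matches the description.
- **Lower slab shape:** an off-white slab sits in the bay at (288,193). The pink block at (284,273) is not meant.

The upper slab with the cross is at (234,200). The fence is along the image top, and the stop is on the right. I'll measure these and confirm the sheet in an enlarged crop.

```bash
cat > h.py <<'E'
import cv2, numpy as np
def cloud(d):
    v,u=np.mgrid[:384,:512]; z=d["z_map"]; K=d["K"]
    p=np.stack([(u-K[0,2])/K[0,0]*z,-(v-K[1,2])/K[1,1]*z,-z],-1)
    return p@d["cam_to_world"][:3,:3].T+d["cam_to_world"][:3,3]
def rect(m,P,name):
    q=P[m]; 
    r=cv2.minAreaRect((q[:,:2]*1000).astype(np.float32))
    print(name,len(q),"rect mm",np.round(r[0],1),np.round(r[1],1),round(r[2],2),"mean",np.round(q.mean(0)*1000,1),"z med",round(np.median(q[:,2])*1000,1))
    return r
def big(m):
    n,l,s,c=cv2.connectedComponentsWithStats(m.astype(np.uint8)); return l==1+np.argmax(s[1:,4])
E
python3 - <<'E'
from h import *
for n in ["top","side"]:
    d=dict(np.load(n+"0.npz")); P=cloud(d); hsv=cv2.cvtColor(d["image"],cv2.COLOR_RGB2HSV)
    H,S,V=[hsv[...,i].astype(int) for i in range(3)]; ok=d["z_map"]>0
    roi=(P[...,0]>.3)&(P[...,0]<.75)&(P[...,1]>-.3)&(P[...,1]<.45)&ok
    sh=big((H>105)&(H<130)&(S>150)&roi&(P[...,1]>.15)); rect(sh,P,n+" sheet")
    grn=roi&(H>40)&(H<95)&(S>100)&(P[...,1]>-.2)&(abs(P[...,2]-.0565)<.006); grn=big(grn)
    rect(grn,P,n+" green")
    wh=roi&(S<90)&(V>150)
    rect(big(wh&(abs(P[...,2]-.0705)<.006)),P,n+" up")
    rect(big(wh&(abs(P[...,2]-.035)<.006)),P,n+" low")
    bottle=roi
    q=P[grn]
    np.save(n+"g.npy",q)
    print(np.percentile(q[:,0],[1,50,99]),np.percentile(q[:,1],[1,50,99]))
    for nm,x,y in [("pinkblk",(.3,.45),(-.2,.15)),("bowl",(.35,.6),(-.4,-.2))]:
        m=ok&(P[...,0]>x[0])&(P[...,0]<x[1])&(P[...,1]>y[0])&(P[...,1]<y[1])&(P[...,2]>.012)&(P[...,2]<.1)
        if m.any(): rect(big(m),P,nm)
    if n=="top":
        cv2.imwrite("pics/crop.png",cv2.resize(d["image"][130:310,100:340,::-1],None,fx=3.3,fy=3.3,interpolation=cv2.INTER_CUBIC))
E
```

```text
top sheet 1028 rect mm [497.4 337.2] [107.8  98.6] 63.47 mean [497.3 337.2   6.8] z med 6.8
top green 239 rect mm [ 581.5 -144.1] [168.9  24.1] 4.88 mean [ 585.  -148.9   56.9] z med 56.9
top up 1577 rect mm [562.2  71.9] [118.5 109.2] 88.79 mean [561.4  72.1  71.1] z med 71.2
top low 1436 rect mm [594.7 -81.9] [108.6 118.2] 4.18 mean [594.5 -82.9  35.6] z med 35.6
[0.50069578 0.58599481 0.66520994] [-0.15969567 -0.14961025 -0.13152373]
pinkblk 1580 rect mm [360.7 -79.1] [109.9 120. ] 35.71 mean [362.3 -79.   25.3] z med 25.3
bowl 903 rect mm [ 488.5 -346.3] [116.8 107.2] 0.42 mean [ 491.2 -357.3   32.9] z med 29.4
side sheet 1315 rect mm [495.9 337.6] [112.4  99.5] 63.46 mean [495.9 341.9   4.3] z med 4.3
side green 4 rect mm [ 538.6 -149.4] [6.4 4. ] 7.8 mean [ 539.3 -148.9   53.4] z med 53.7
side up 773 rect mm [561.5  72.9] [123.6 107.5] 88.35 mean [560.3  78.7  68.6] z med 68.6
side low 451 rect mm [592.6 -86.4] [105.2 106.9] 4.68 mean [594.  -89.4  33.3] z med 33.2
[0.5353622  0.54001731 0.54199667] [-0.15091179 -0.14888312 -0.1470848 ]
pinkblk 809 rect mm [359.3 -76.6] [113.1 123.9] 34.98 mean [362.5 -69.1  22.5] z med 23.2
bowl 447 rect mm [ 487.5 -342.7] [114.2 117.3] 89.78 mean [ 487.5 -347.8   35.9] z med 36.7
```

View pics/crop.png

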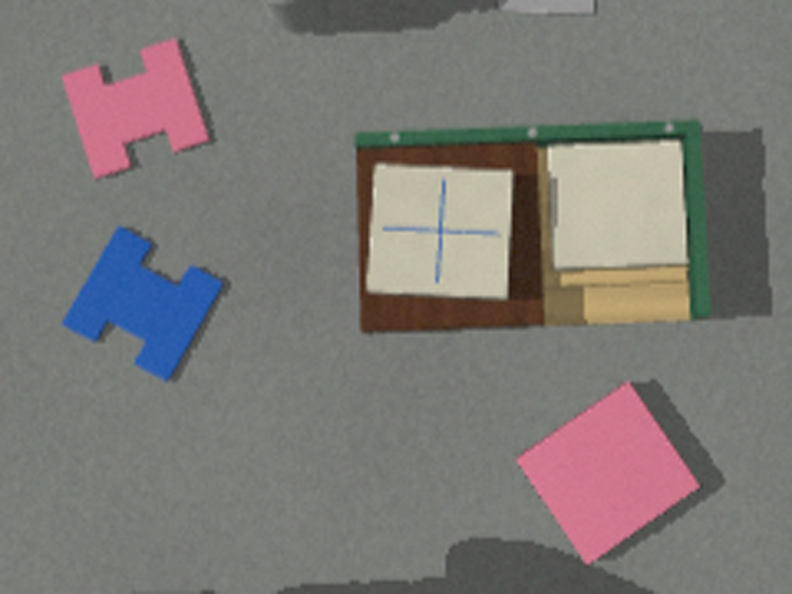

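The crop confirms it: the blue H-shaped sheet at (145,305) in the crop is the one meant. Its rect of 108x99 mm matches, and its centre is at about (497,337) mm with its x axis at -26.5°. First I'll turn the tool by -99° about vertical, and fit the jig pose more closely.

>>> jog_arm(
  commands=[0, 0, 0, 0, 0, 0.96, 66, 0, 0, 0, 0, 0, 0.96, 66, 0, 0, 0, 0, 0, 0.96, 66, 0, 0, 0, 0, 0, 0.96, 66, 0, 0, 0, 0, 0, 0.96, 66, 0, 0, 0, 0, 0, 0.96, 66, 0, 0, 0, 0, 0, 0.96, 66, 0, 0, 0, 0, 0, 0.96, 66, 0, 0, 0, 0, 0, 0.96, 66, 0, 0, 0, 0, 0, 0.96, 66, 0, 0, 0, 0, 0, 0.96, 66, 0, 0, 0, 0, 0, 0.96, 66, 0, 0, 0, 0, 0, 0.96, 66, 0, 0, 0, 0, 0, 0.96, 66, 0, 0, 0, 0, 0, 0.96, 66, 0, 0, 0, 0, 0, 0.96, 66, 0, 0, 0, 0, 0, 0.96, 66, 0, 0, 0, 0, 0, 0.96, 66],
)

```text
t: 2.35
tool_pos: [0.1856, 0.5964, 0.2306]
tool_rot: [2.671, 1.653, -0.002]
contact_force: [-0.9, 0.1, -0.9]
opening: 0.0662
grip_force: 0.0
```

```bash
cat >> h.py <<'E'
from scipy.spatial.transform import Rotation as Ro
def plan(o,xyz,yaw):
    "tool-frame shift (units of .06) and turn (units .1) to reach TCP xyz (m), tool-y yaw (deg), pointing down"
    R=Ro.from_rotvec(o["tool_rot"]); a=np.radians(yaw)
    y=np.array([np.cos(a),np.sin(a),0]); z=np.array([0,0,-1.]); x=np.cross(y,z)
    T=Ro.from_matrix(np.stack([x,y,z],1)); 
    ty=R.as_matrix()[:,1]
    print("t",round(o["t"],2),"tcp",np.round(o["tool_pos"]*1000,1),"yaw",round(np.degrees(np.arctan2(ty[1],ty[0])),2),
      "F",np.round(o["contact_force"],1),"open",round(o["opening"]*1000,1),"grip",round(o["grip_force"],1))
    d=np.array(xyz)-o["tool_pos"]
    print(" turn first, total units:",np.round((R.inv()*T).as_rotvec()/.1,2)," shift (after turn) units:",np.round(T.inv().apply(d)/.06,2)," shift (before turn):",np.round(R.inv().apply(d)/.06,2))
E
python3 - <<'E'
from h import *
from station import ctrl
d=dict(np.load("top0.npz")); P=cloud(d); hsv=cv2.cvtColor(d["image"],cv2.COLOR_RGB2HSV)
H,S,V=[hsv[...,i].astype(int) for i in range(3)]
X,Y,Z=P[...,0],P[...,1],P[...,2]
g=(H>40)&(H<95)&(S>80)&(Z>.048)&(Z<.066)&(X>.45)&(X<.75)&(Y>-.19)&(Y<.2)
q=P[g]*1000
t=np.radians(4.3)
for _ in range(3):
    R=np.array([[np.cos(t),np.sin(t)],[-np.sin(t),np.cos(t)]]); r=q[:,:2]@R.T   # in jig-aligned axes
    f=r[r[:,0]>r[:,0].max()-14]; s=r[r[:,1]<r[:,1].min()+14]
    f=f[(f[:,1]>r[:,1].min()+25)]; s=s[s[:,0]<r[:,0].max()-25]
    sl=np.polyfit(f[:,1],f[:,0],1)[0]; sl2=np.polyfit(s[:,0],s[:,1],1)[0] 
    print("yaw",np.degrees(t),"fence",len(f),np.median(f[:,0]),f[:,0].min(),f[:,0].max(),"stop",len(s),np.median(s[:,1]),s[:,1].min(),s[:,1].max(),"slopes deg",np.degrees(sl),np.degrees(sl2))
    t+=np.radians(-np.degrees(sl)*len(f)+np.degrees(sl2)*len(s))/(len(f)+len(s))
R=np.array([[np.cos(t),np.sin(t)],[-np.sin(t),np.cos(t)]])
o=np.array([np.median(f[:,0])-66,np.median(s[:,1])+141])
print("jig origin world",R.T@o)
for n,c in [("low",(594.7,-81.9)),("up",(562.2,71.9))]: print(n,"in jig",R@np.array(c)-o)
ob=ctrl.get_obs(); plan(ob,(.497,.337,.05),-26.5)
E
```

```text
yaw 4.3 fence 374 649.1989797797651 642.6678610055802 656.4474456556477 stop 227 -193.00774366396087 -200.28197373450553 -187.1570083145512 slopes deg 0.5830134963890767 -0.2169605408918126
yaw 3.8552461057704557 fence 376 649.5054018447615 643.3404756768576 656.1799538900926 stop 226 -188.57692038822762 -195.79714111328232 -182.91294828481676 slopes deg 0.17316818979114854 0.2638002600691327
yaw 3.8461225499800107 fence 376 649.5287793684915 643.3665956645772 656.2039147441325 stop 226 -188.48755111454088 -195.70501610865844 -182.82577059691022 slopes deg 0.16406363063755175 0.2728559820164551
jig origin world [585.39987484  -8.2395629 ]
low in jig [  4.3382992 -74.1183613]
up in jig [-17.77214766  81.51524092]
t 2.35 tcp [185.6 596.4 230.6] yaw -26.48 F [-0.9  0.1 -0.9] open 66.2 grip 0.0
 turn first, total units: [0.   0.01 0.  ]  shift (after turn) units: [-1.55  6.57  3.01]  shift (before turn): [-1.55  6.57  3.01]
```

>>> jog_arm(
  commands=[-0.15, 0.65, 0.3, 0, 0, 0, 66, -0.15, 0.66, 0.3, 0, 0, 0, 66, -0.15, 0.66, 0.3, 0, 0, 0, 66, -0.15, 0.66, 0.3, 0, 0, 0, 66, -0.15, 0.66, 0.3, 0, 0, 0, 66, -0.16, 0.66, 0.3, 0, 0, 0, 66, -0.16, 0.66, 0.3, 0, 0, 0, 66, -0.16, 0.66, 0.3, 0, 0, 0, 66, -0.16, 0.65, 0.3, 0, 0, 0, 66, -0.16, 0.65, 0.31, 0, 0, 0, 66, 0, 0, 0, 0, 0, 0, 66, 0, 0, 0, 0, 0, 0, 66],
)

```text
t: 3.85
tool_pos: [0.4975, 0.3389, 0.0505]
tool_rot: [-2.668, -1.657, 0.001]
contact_force: [-0.6, 0.5, -0.2]
opening: 0.0664
grip_force: 0.0
```

```bash
python3 - <<'E'
from h import *
from station import ctrl,eyes
plan(ctrl.get_obs(),(.497,.337,-.0025),-26.5)
for n in ["wrist","top"]:
    d=eyes.get_image(n); P=cloud(d); hsv=cv2.cvtColor(d["image"],cv2.COLOR_RGB2HSV)
    H,S,V=[hsv[...,i].astype(int) for i in range(3)]
    m=big((H>105)&(H<130)&(S>130)&(d["z_map"]>0)&(P[...,1]>.15)); rect(m,P,n)
    if n=="wrist": cv2.imwrite("pics/w1.png",d["image"][:,:,::-1])
E
```

```text
t 3.85 tcp [497.5 338.9  50.5] yaw -26.31 F [-0.6  0.5 -0.2] open 66.4 grip 0.0
 turn first, total units: [-0.01  0.    0.03]  shift (after turn) units: [-0.03  0.01  0.88]  shift (before turn): [-0.03  0.01  0.88]
wrist 20225 rect mm [497.  335.9] [109.   99.8] 63.02 mean [499.9 341.5   6.3] z med 6.1
top 600 rect mm [490.6 322.6] [76.3 97.9] 63.13 mean [488.4 314.3   7.5] z med 6.7
```

View pics/w1.png

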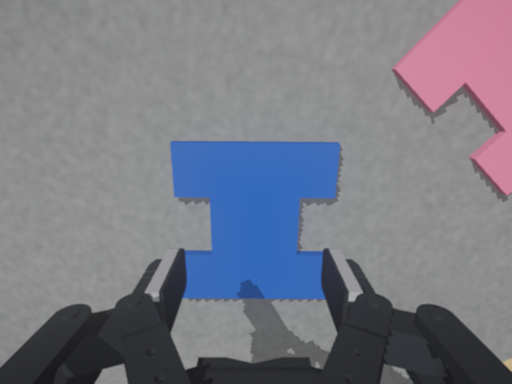

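The wrist view shows the blue sheet square between the fingers, with its notches at rows 198–250 and columns 212 and 300. The measured centre is about (497,336.5). I'll descend and close.

>>> jog_arm(
  commands=[-0.03, 0.01, 0.3, 0, 0, 0.08, 66, 0, 0, 0.3, 0, 0, 0, 66, 0, 0, 0.2, 0, 0, 0, 66, 0, 0, 0.08, 0, 0, 0, 66, 0, 0, 0, 0, 0, 0, 66, 0, 0, 0, 0, 0, 0, 50, 0, 0, 0, 0, 0, 0, 50, 0, 0, 0, 0, 0, 0, 50, 0, 0, 0, 0, 0, 0, 50],
  newtons=40,
)

```text
t: 5.08
tool_pos: [0.4984, 0.3372, -0.0012]
tool_rot: [2.675, 1.647, 0.003]
contact_force: [0.6, -0.2, 3.6]
opening: 0.0544
grip_force: 42.6
```

>>> jog_arm(
  commands=[0, 0, -0.2, 0, 0, 0, 50, 0, 0, -0.5, 0, 0, 0, 50, 0, 0, -0.7, 0, 0, 0, 50, 0, 0, -0.7, 0, 0, 0, 50, 0, 0, -0.4, 0, 0, 0, 50, 0, 0, 0, 0, 0, 0, 50],
)

```text
t: 5.82
tool_pos: [0.4989, 0.3375, 0.1508]
tool_rot: [2.675, 1.647, 0.008]
contact_force: [0.4, -0.4, -1.3]
opening: 0.0543
grip_force: 42.4
```

```bash
python3 - <<'E'
from h import *
from station import ctrl,eyes
plan(ctrl.get_obs(),(.5947,-.0819,.149),4)
d=eyes.get_image("wrist"); P=cloud(d); hsv=cv2.cvtColor(d["image"],cv2.COLOR_RGB2HSV)
H,S,V=[hsv[...,i].astype(int) for i in range(3)]
m=big((H>105)&(H<130)&(S>130)&(d["z_map"]>0)); rect(m,P,"sheet")
q=P[m]; print("plane grad",np.linalg.lstsq(np.c_[q[:,:2],np.ones(len(q))],q[:,2],rcond=None)[0])
E
```

```text
t 5.83 tcp [498.9 337.5 150.8] yaw -26.76 F [ 0.4 -0.4 -1.3] open 54.3 grip 42.4
 turn first, total units: [ 0.04 -0.03 -5.37]  shift (after turn) units: [-7.08  1.1   0.03]  shift (before turn): [-5.52  4.57  0.02]
sheet 31326 rect mm [498.6 336.1] [108.4 100.1] 63.15 mean [504.1 346.8 158.3] z med 158.1
plane grad [0.0023688  0.00127431 0.15662963]
```

>>> jog_arm(
  commands=[0, 0, 0, 0, 0, -0.9, 50, 0, 0, 0, 0, 0, -0.9, 50, 0, 0, 0, 0, 0, -0.9, 50, 0, 0, 0, 0, 0, -0.9, 50, 0, 0, 0, 0, 0, -0.9, 50, 0, 0, 0, 0, 0, -0.87, 50, -0.3, 0.05, 0, 0, 0, 0, 50, -0.6, 0.1, 0, 0, 0, 0, 50, -0.7, 0.11, 0, 0, 0, 0, 50, -0.7, 0.11, 0, 0, 0, 0, 50, -0.7, 0.11, 0, 0, 0, 0, 50, -0.7, 0.11, 0, 0, 0, 0, 50, -0.7, 0.11, 0, 0, 0, 0, 50, -0.7, 0.1, 0, 0, 0, 0, 50, -0.7, 0.1, 0, 0, 0, 0, 50, -0.7, 0.1, 0, 0, 0, 0, 50, -0.6, 0.1, 0, 0, 0, 0, 50, -0.5, 0.1, 0, 0, 0, 0, 50, -0.18, 0, 0, 0, 0, 0, 50, 0, 0, 0, 0, 0, 0, 50],
)

```text
t: 8.38
tool_pos: [0.6013, -0.1242, 0.147]
tool_rot: [-2.143, -2.294, 0.001]
contact_force: [-0.8, -0.2, -1.5]
opening: 0.0541
grip_force: 42.4
```

```bash
python3 - <<'E'
from h import *
from station import ctrl,eyes
plan(ctrl.get_obs(),(.5942,-.0815,.0375),4)
for n in ["wrist","side","top"]:
    d=eyes.get_image(n); P=cloud(d); hsv=cv2.cvtColor(d["image"],cv2.COLOR_RGB2HSV)
    H,S,V=[hsv[...,i].astype(int) for i in range(3)]; ok=d["z_map"]>0
    m=big((H>105)&(H<130)&(S>130)&ok); rect(m,P,n+" sheet")
    wh=ok&(S<90)&(V>130)&(P[...,0]>.5)&(P[...,0]<.7)&(P[...,1]<.15)&(P[...,1]>-.2)
    for nm,z in (("low",.035),("up",.0705)):
        mm=wh&(abs(P[...,2]-z)<.007)
        if mm.sum()>50: rect(big(mm),P,n+" "+nm)
E
```

```text
t 8.38 tcp [ 601.3 -124.2  147. ] yaw 3.9 F [-0.8 -0.2 -1.5] open 54.1 grip 42.4
 turn first, total units: [-0.02 -0.01 -0.02]  shift (after turn) units: [ 0.72 -0.07  1.83]  shift (before turn): [ 0.72 -0.07  1.83]
wrist sheet 31520 rect mm [ 598.3 -130.9] [126.9 101.8] 88.65 mean [ 601.  -113.9  154.4] z med 154.3
wrist low 13208 rect mm [592.3 -59.7] [110.1  70.2] 3.94 mean [592.3 -58.1  35.1] z med 35.1
side sheet 354 rect mm [ 623.2 -309.9] [ 95.  493.5] 6.18 mean [ 601.  -112.5  150. ] z med 152.4
side low 493 rect mm [594.3 -86.9] [108.2 116.5] 6.93 mean [594.4 -90.7  33.2] z med 33.1
side up 944 rect mm [560.5  71.3] [126.  109.5] 88.89 mean [560.   78.6  68.5] z med 68.7
top sheet 175 rect mm [ 575.1 -156.5] [43.7 52.7] 14.92 mean [ 574.9 -162.3  165.6] z med 155.5
top low 495 rect mm [593.1 -47.9] [112.9  52.9] 1.74 mean [601.5 -42.9  35.4] z med 35.4
top up 1609 rect mm [561.8  72. ] [119.2 109.6] 88.77 mean [561.3  71.9  71.2] z med 71.3
```

I overshot by 43 mm, still above everything. I'll go back over the slab centre and descend to just above it.

>>> jog_arm(
  commands=[0.3, -0.03, 0, 0, 0, 0, 50, 0.4, -0.03, 0, 0, 0, 0, 50, 0, 0, 0.4, 0, 0, 0, 50, 0, 0, 0.5, 0, 0, 0, 50, 0, 0, 0.5, 0, 0, 0, 50, 0, 0, 0.3, 0, 0, 0, 50, 0, 0, 0.08, 0, 0, 0, 50, 0, 0, 0, 0, 0, 0, 50, 0, 0, 0, 0, 0, 0, 50],
)

```text
t: 9.65
tool_pos: [0.5968, -0.0824, 0.0427]
tool_rot: [2.141, 2.296, 0.002]
contact_force: [0.5, -0.3, -1.4]
opening: 0.0542
grip_force: 42.4
```

```bash
python3 - <<'E'
from h import *
from station import ctrl,eyes
plan(ctrl.get_obs(),(.5945,-.0818,.034),4)
d=eyes.get_image("wrist"); P=cloud(d); hsv=cv2.cvtColor(d["image"],cv2.COLOR_RGB2HSV)
H,S,V=[hsv[...,i].astype(int) for i in range(3)]; ok=d["z_map"]>0
rect(big((H>105)&(H<130)&(S>130)&ok&(P[...,2]>.03)&(P[...,2]<.06)),P,"sheet")
cv2.imwrite("pics/w2.png",d["image"][:,:,::-1])
E
```

```text
t 9.65 tcp [596.8 -82.4  42.7] yaw 4.01 F [ 0.5 -0.3 -1.4] open 54.2 grip 42.4
 turn first, total units: [0.02 0.01 0.  ]  shift (after turn) units: [ 0.01 -0.04  0.14]  shift (before turn): [ 0.01 -0.04  0.14]
sheet 31417 rect mm [599.7 -87.8] [103.7 116.6] 4.02 mean [596.8 -72.1  49.9] z med 49.9
```

View pics/w2.png

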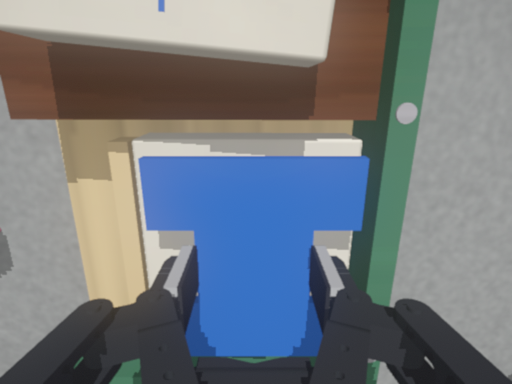

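The wrist view shows the sheet above the slab, with the slab edges at columns 133–361 (centre 247) and the sheet centre at column 254. I'll shift about 3 mm toward jig -x, lower, release and rise.

>>> jog_arm(
  commands=[0.01, -0.05, 0.05, 0, 0, 0, 50, 0, 0, 0.06, 0, 0, 0, 50, 0, 0, 0.03, 0, 0, 0, 50, 0, 0, 0, 0, 0, 0, 50, 0, 0, 0, 0, 0, 0, 66, 0, 0, 0, 0, 0, 0, 66, 0, 0, 0, 0, 0, 0, 66, 0, 0, -0.2, 0, 0, 0, 66, 0, 0, -0.6, 0, 0, 0, 66, 0, 0, -0.8, 0, 0, 0, 66, 0, 0, -0.8, 0, 0, 0, 66, 0, 0, 0, 0, 0, 0, 0],
)

```text
t: 11.2
tool_pos: [0.596, -0.0826, 0.1839]
tool_rot: [2.135, 2.29, 0.009]
contact_force: [0.4, -0.2, 0.5]
opening: 0.0492
grip_force: 0.0
```

```bash
cat > see.py <<'E'
from h import *
from station import ctrl,eyes
def see(names=("wrist","top","side")):
    for n in names:
        d=eyes.get_image(n); P=cloud(d); hsv=cv2.cvtColor(d["image"],cv2.COLOR_RGB2HSV)
        H,S,V=[hsv[...,i].astype(int) for i in range(3)]; ok=d["z_map"]>0
        X,Y,Z=P[...,0],P[...,1],P[...,2]
        box=ok&(X>.48)&(X<.7)&(Y<.18)&(Y>-.2)
        m=(H>105)&(H<130)&(S>130)&box&(Z>.025)&(Z<.055)
        if m.sum()>50: rect(big(m),P,n+" sheet")
        for nm,z in (("low",.035),("up",.0705)):
            mm=box&(S<90)&(V>130)&(abs(Z-z)<.006)
            if mm.sum()>50: rect(big(mm),P,n+" "+nm)
        cv2.imwrite(f"/tmp/{n}.png",d["image"][:,:,::-1])
E
python3 - <<'E'
from see import *
plan(ctrl.get_obs(),(.5945,-.0818,.034),4); see()
E
cp /tmp/wrist.png pics/w3.png
```

```text
t 11.2 tcp [596.  -82.6 183.9] yaw 4.02 F [ 0.4 -0.2  0.5] open 49.2 grip 0.0
 turn first, total units: [0.11 0.04 0.  ]  shift (after turn) units: [ 0.02 -0.02  2.5 ]  shift (before turn): [ 0.02 -0.05  2.5 ]
wrist sheet 9725 rect mm [593.5 -83.3] [ 98.2 107. ] 3.91 mean [593.3 -79.6  41.1] z med 41.1
wrist low 3947 rect mm [594.2 -84.6] [110.3 121.8] 3.94 mean [594.4 -73.3  35.1] z med 35.1
wrist up 10443 rect mm [561.1  33.5] [110.8  50.4] 0.65 mean [562.8  33.2  70.6] z med 70.6
top sheet 322 rect mm [597.6 -65.1] [53.  81.4] 75.21 mean [591.6 -57.1  41.7] z med 41.9
top low 45 rect mm [558.8 -86.1] [41.5 14.4] 70.42 mean [557.8 -83.9  36.1] z med 36.3
top up 1591 rect mm [561.8  72. ] [119.1 109.9] 89.04 mean [561.2  72.1  71.1] z med 71.1
side sheet 342 rect mm [592.5 -83.8] [ 95.9 116.2] 4.94 mean [593.5 -90.4  39.1] z med 39.1
side low 58 rect mm [549.9 -76.5] [22.5 75. ] 7.2 mean [549.8 -85.   34.1] z med 33.7
side up 923 rect mm [560.7  73.9] [124.4 108.9] 88.77 mean [560.3  77.5  68.7] z med 68.7
```

View pics/w3.png

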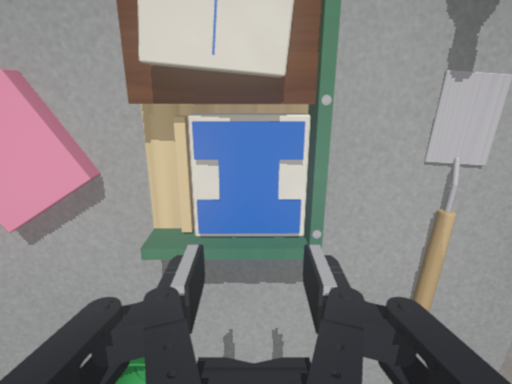

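The wrist view shows the sheet square on the lower slab, with slab edges at columns 190–310 and the sheet at 194–305. It measures within 1–2 mm of centre and is released. Next is the push toward the fence, starting with a 90° turn of the tool.

>>> jog_arm(
  commands=[0, 0, 0, 0, 0, 0.98, 20, 0, 0, 0, 0, 0, 0.98, 20, 0, 0, 0, 0, 0, 0.98, 20, 0, 0, 0, 0, 0, 0.98, 20, 0, 0, 0, 0, 0, 0.98, 20, 0, 0, 0, 0, 0, 0.98, 20, 0, 0, 0, 0, 0, 0.98, 20, 0, 0, 0, 0, 0, 0.98, 20, 0, 0, 0, 0, 0, 0.98, 20, 0, 0, 0, 0, 0, 0.98, 20, 0, 0, 0, 0, 0, 0.98, 20, 0, 0, 0, 0, 0, 0.98, 20, 0, 0, 0, 0, 0, 0.98, 20, 0, 0, 0, 0, 0, 0.98, 20, 0, 0, 0, 0, 0, 0.98, 20, 0, 0, 0, 0, 0, 0.98, 20, 0, 0, 0, 0, 0, 0, 20],
)

```text
t: 13.48
tool_pos: [0.5915, -0.0815, 0.1746]
tool_rot: [-3.138, -0.116, 0.005]
contact_force: [0.5, 0.6, 0.1]
opening: 0.0201
grip_force: 0.0
```

```bash
python3 - <<'E'
from see import *
plan(ctrl.get_obs(),(.480,.0648,.1),-86.1)
E
```

```text
t 13.47 tcp [591.5 -81.5 174.6] yaw -85.77 F [0.5 0.6 0.1] open 20.1 grip 0.0
 turn first, total units: [-0.01  0.03  0.06]  shift (after turn) units: [-1.69 -2.56  1.24]  shift (before turn): [-1.67 -2.57  1.25]
```

>>> jog_arm(
  commands=[-0.34, -0.4, 0, 0, 0, 0.05, 20, -0.34, -0.54, 0, 0, 0, 0, 20, -0.34, -0.54, 0, 0, 0, 0, 20, -0.34, -0.54, 0, 0, 0, 0, 20, -0.33, -0.54, 0, 0, 0, 0, 20, 0, 0, 0.5, 0, 0, 0, 20, 0, 0, 0.6, 0, 0, 0, 20, 0, 0, 0.5, 0, 0, 0, 20, 0, 0, 0.3, 0, 0, 0, 20, 0, 0, 0, 0, 0, 0, 20, 0, 0, 0, 0, 0, 0, 20],
)

```text
t: 14.85
tool_pos: [0.4819, 0.0645, 0.0638]
tool_rot: [3.14, 0.107, 0.003]
contact_force: [0.1, -0.2, 1.0]
opening: 0.0199
grip_force: 0.0
```

```bash
python3 - <<'E'
from see import *
plan(ctrl.get_obs(),(.5191,.0675,.049),-86.1); see(("side",))
E
```

```text
t 14.85 tcp [481.9  64.5  63.8] yaw -86.1 F [ 0.1 -0.2  1. ] open 19.9 grip 0.0
 turn first, total units: [ 0.   -0.02 -0.  ]  shift (after turn) units: [ 0.62 -0.01  0.25]  shift (before turn): [ 0.62 -0.01  0.25]
side sheet 344 rect mm [592.3 -84.8] [ 95.2 113.6] 4.6 mean [593.5 -90.1  39.1] z med 39.1
side low 65 rect mm [552.9 -88. ] [25.5 98.5] 6.96 mean [549.8 -85.   34.5] z med 33.6
side up 938 rect mm [560.6  73.2] [123.6 109.5] 88.73 mean [560.2  78.1  68.7] z med 68.8
```

>>> jog_arm(
  commands=[0, 0, 0.2, 0, 0, 0, 20, 0, 0, 0.04, 0, 0, 0, 20, 0.1, 0, 0, 0, 0, 0, 20, 0.1, 0, 0, 0, 0, 0, 20, 0.06, 0, 0, 0, 0, 0, 20, 0.06, 0, 0, 0, 0, 0, 20, 0.06, 0, 0, 0, 0, 0, 20, 0.06, 0, 0, 0, 0, 0, 20, 0.06, 0, 0, 0, 0, 0, 20, 0, 0, 0, 0, 0, 0, 20],
)

```text
t: 16.15
tool_pos: [0.5115, 0.0666, 0.0483]
tool_rot: [-3.14, -0.107, -0.002]
contact_force: [-1.2, -0.3, -1.1]
opening: 0.0199
grip_force: 0.0
```

```bash
python3 - <<'E'
from see import *
plan(ctrl.get_obs(),(.5191,.0675,.049),-86.1); see(("side","top"))
E
```

```text
t 16.15 tcp [511.5  66.6  48.3] yaw -86.11 F [-1.2 -0.3 -1.1] open 19.9 grip 0.0
 turn first, total units: [-0.   -0.01 -0.  ]  shift (after turn) units: [ 0.13 -0.01 -0.01]  shift (before turn): [ 0.13 -0.01 -0.01]
side sheet 348 rect mm [593.5 -92.3] [ 93.3 110.7] 6.26 mean [592.6 -88.6  39.2] z med 39.2
side low 45 rect mm [636.  -93.1] [22.4 57.5] 10.15 mean [635.8 -88.5  33.5] z med 33.5
side up 920 rect mm [576.8  76.5] [111.4 123.4] 2.4 mean [577.6  83.1  68.6] z med 68.7
top sheet 1015 rect mm [595.2 -81.6] [ 97.2 107.4] 4.03 mean [594.5 -81.5  41.7] z med 41.7
top low 245 rect mm [599.1 -81.2] [104.5 118.5] 4.29 mean [624.5 -77.7  35.6] z med 35.8
top up 631 rect mm [609.4  77.9] [ 47.1 116.5] 1.82 mean [611.5  77.5  71.3] z med 71.4
```

>>> jog_arm(
  commands=[0.04, 0, 0, 0, 0, 0, 20, 0.04, 0, 0, 0, 0, 0, 20, 0.03, 0, 0, 0, 0, 0, 20, 0.02, 0, 0, 0, 0, 0, 20, 0, 0, 0, 0, 0, 0, 20],
)

```text
t: 16.88
tool_pos: [0.5181, 0.0669, 0.0482]
tool_rot: [3.139, 0.106, -0.003]
contact_force: [-4.7, -0.7, 3.4]
opening: 0.0202
grip_force: 2.6
```

>>> jog_arm(
  commands=[0.01, 0, 0, 0, 0, 0, 20, 0.01, 0, 0, 0, 0, 0, 20, 0.01, 0, 0, 0, 0, 0, 20],
)

```text
t: 17.25
tool_pos: [0.5188, 0.0665, 0.048]
tool_rot: [3.138, 0.107, -0.008]
contact_force: [-9.0, -2.2, 6.3]
opening: 0.0202
grip_force: 4.8
```

```bash
python3 - <<'E'
from see import *
plan(ctrl.get_obs(),(.5191,.0675,.049),-86.1); see(("side","top"))
E
```

```text
t 17.25 tcp [518.8  66.5  48. ] yaw -86.11 F [-9.  -2.2  6.3] open 20.2 grip 4.8
 turn first, total units: [ 0.01  0.05 -0.  ]  shift (after turn) units: [ 0.01 -0.02 -0.02]  shift (before turn): [ 0.01 -0.02 -0.02]
side sheet 330 rect mm [599.6 -91.5] [ 83.8 110. ] 8.43 mean [596.3 -86.6  39.2] z med 39.2
side low 49 rect mm [633.3 -77.7] [24.5 81.7] 4.8 mean [636.2 -84.9  34. ] z med 33.5
side up 913 rect mm [583.7  78.5] [109.5 124.5] 3.49 mean [584.2  84.4  68.7] z med 68.7
top sheet 1015 rect mm [595.  -81.5] [ 97.9 107.2] 4.3 mean [594.4 -81.4  41.7] z med 41.7
top low 262 rect mm [596.1 -81.4] [110.3 119. ] 4.3 mean [618.5 -74.6  35.6] z med 35.8
top up 547 rect mm [619.6  79.7] [ 43.8 119.5] 1.7 mean [620.3  78.3  71. ] z med 71.0
```

The slab is against the fence: the force is rising and its yaw now matches the jig's. I'll back off, rise and turn for the push along y.

>>> jog_arm(
  commands=[-0.2, 0, 0, 0, 0, 0, 20, -0.3, 0, 0, 0, 0, 0, 20, 0, 0, -0.5, 0, 0, 0, 20, 0, 0, -0.9, 0, 0, 0, 40, 0, 0, -0.2, 0, 0, -0.98, 40, 0, 0, 0, 0, 0, -0.98, 40, 0, 0, 0, 0, 0, -0.98, 40, 0, 0, 0, 0, 0, -0.98, 40, 0, 0, 0, 0, 0, -0.98, 40, 0, 0, 0, 0, 0, -0.98, 40, 0, 0, 0, 0, 0, -0.98, 40, 0, 0, 0, 0, 0, -0.98, 40, 0, 0, 0, 0, 0, -0.98, 40, 0, 0, 0, 0, 0, -0.98, 40, 0, 0, 0, 0, 0, -0.98, 40, 0, 0, 0, 0, 0, -0.98, 40, 0, 0, 0, 0, 0, -0.98, 40, 0, 0, 0, 0, 0, -0.98, 40, 0, 0, 0, 0, 0, -0.98, 40, 0, 0, 0, 0, 0, -0.98, 40, 0, 0, 0, 0, 0, 0, 40],
)

```text
$.commands: bad value
```

```bash
python3 - <<'E'
from see import *
plan(ctrl.get_obs(),(.5775,.1637,.049),3.9); see(("top","side"))
E
cp /tmp/top.png pics/top1.png
```

```text
t 17.35 tcp [518.8  66.6  47.9] yaw -86.11 F [-8.5 -3.5  5.9] open 20.1 grip 4.3
 turn first, total units: [ -0.03   0.05 -15.71]  shift (after turn) units: [ 1.55  1.09 -0.02]  shift (before turn): [ 1.09 -1.55 -0.03]
top sheet 1016 rect mm [595.1 -81.4] [ 98. 107.] 4.29 mean [594.5 -81.5  41.5] z med 41.5
top low 254 rect mm [596.8 -81.3] [109.8 118.8] 3.82 mean [620.3 -71.4  35.4] z med 35.4
top up 553 rect mm [618.   79.8] [ 46.6 118.7] 5.55 mean [620.4  78.7  71.2] z med 71.2
side sheet 330 rect mm [597.9 -91.8] [ 84.3 108.8] 5.92 mean [596.5 -86.8  39.1] z med 39.1
side low 45 rect mm [636.  -92.8] [22.5 57.6] 10.04 mean [635.9 -88.9  33.3] z med 32.7
side up 917 rect mm [583.6  78.7] [108.9 122.9] 3.75 mean [584.   84.6  68.6] z med 68.7
```

View pics/top1.png

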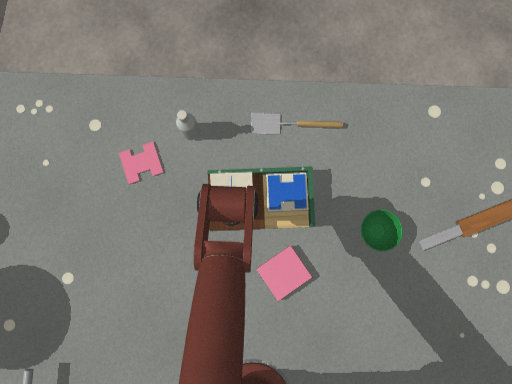

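That call was refused because it had over 20 rows, and nothing moved. The top view shows the arm over the upper slab at (232,180), the sheet in the bay at (288,193), and the bottle at (186,122), which is clear of the path. I'll repeat it in two calls.

>>> jog_arm(
  commands=[-0.2, 0, 0, 0, 0, 0, 20, -0.3, 0, 0, 0, 0, 0, 20, 0, 0, -0.5, 0, 0, 0, 20, 0, 0, -0.9, 0, 0, 0, 40, 0, 0, -0.2, 0, 0, -0.98, 40],
)

```text
t: 18.08
tool_pos: [0.4932, 0.0654, 0.1491]
tool_rot: [3.13, 0.265, 0.015]
contact_force: [0.5, -0.6, 0.2]
opening: 0.04
grip_force: 0.0
```

>>> jog_arm(
  commands=[0, 0, 0, 0, 0, -0.98, 40, 0, 0, 0, 0, 0, -0.98, 40, 0, 0, 0, 0, 0, -0.98, 40, 0, 0, 0, 0, 0, -0.98, 40, 0, 0, 0, 0, 0, -0.98, 40, 0, 0, 0, 0, 0, -0.98, 40, 0, 0, 0, 0, 0, -0.98, 40, 0, 0, 0, 0, 0, -0.98, 40, 0, 0, 0, 0, 0, -0.98, 40, 0, 0, 0, 0, 0, -0.98, 40, 0, 0, 0, 0, 0, -0.98, 40, 0, 0, 0, 0, 0, -0.98, 40, 0, 0, 0, 0, 0, -0.98, 40, 0, 0, 0, 0, 0, -0.98, 40, 0, 0, 0, 0, 0, -0.98, 40, 0, 0, 0, 0, 0, 0, 40],
)

```text
t: 20.08
tool_pos: [0.4906, 0.0653, 0.1444]
tool_rot: [2.149, 2.291, 0.002]
contact_force: [0.6, 1.0, 0.4]
opening: 0.04
grip_force: 0.0
```

```bash
python3 - <<'E'
from see import *
plan(ctrl.get_obs(),(.5775,.1637,.049),3.9); see(("top","side"))
E
```

```text
t 20.07 tcp [490.6  65.3 144.4] yaw 3.67 F [0.6 1.  0.4] open 40.0 grip 0.0
 turn first, total units: [ 0.01 -0.   -0.04]  shift (after turn) units: [1.54 1.56 1.59]  shift (before turn): [1.54 1.55 1.59]
top sheet 1013 rect mm [595.3 -81.7] [ 96.7 107.6] 4.17 mean [594.5 -81.2  41.6] z med 41.6
top low 227 rect mm [594.1 -61.2] [111.7  81.2] 5.71 mean [569.9 -59.8  35.5] z med 35.5
top up 855 rect mm [607.8  79.2] [ 67.  119.1] 2.18 mean [609.7  78.1  71.3] z med 71.3
side sheet 359 rect mm [593.7 -91.1] [ 92.1 106.2] 5.82 mean [593.2 -88.1  39.2] z med 39.2
side low 50 rect mm [548.6 -70.7] [22.4 73.5] 8.14 mean [549.1 -80.1  34. ] z med 33.8
side up 930 rect mm [584.1  78.3] [109.5 125.3] 4.16 mean [582.8  83.4  68.6] z med 68.6
```

>>> jog_arm(
  commands=[0.35, 0.35, 0, 0, 0, -0.04, 40, 0.4, 0.4, 0, 0, 0, 0, 40, 0.4, 0.4, 0, 0, 0, 0, 40, 0.39, 0.4, 0, 0, 0, 0, 40, 0, 0, 0.4, 0, 0, 0, 40, 0, 0, 0.5, 0, 0, 0, 40, 0, 0, 0.4, 0, 0, 0, 40, 0, 0, 0.2, 0, 0, 0, 40, 0, 0, 0, 0, 0, 0, 40],
)

```text
t: 21.3
tool_pos: [0.5765, 0.1636, 0.0535]
tool_rot: [-2.143, -2.296, 0.002]
contact_force: [-0.6, 0.3, 0.2]
opening: 0.0401
grip_force: 0.0
```

```bash
python3 - <<'E'
from see import *
plan(ctrl.get_obs(),(.5904,-.012,.049),3.9); see(("wrist","side",))
E
```

```text
t 21.3 tcp [576.5 163.6  53.5] yaw 3.93 F [-0.6  0.3  0.2] open 40.1 grip 0.0
 turn first, total units: [-0.02  0.    0.  ]  shift (after turn) units: [-2.94  0.03  0.08]  shift (before turn): [-2.94  0.03  0.08]
wrist up 3888 rect mm [579.6 124.6] [52.3 23.1] 3.34 mean [579.4 127.6  70. ] z med 70.4
side sheet 49 rect mm [ 560.  -115.7] [25.6 52.1] 8.09 mean [ 562.1 -118.7   39. ] z med 39.1
side up 95 rect mm [582.4 121.8] [34.7 35.9] 10.73 mean [581.4 125.5  68.2] z med 68.4
```

>>> jog_arm(
  commands=[0, 0, 0.07, 0, 0, 0, 40, -0.1, 0.01, 0, 0, 0, 0, 40, -0.1, 0.01, 0, 0, 0, 0, 40, -0.1, 0, 0, 0, 0, 0, 40, -0.1, 0, 0, 0, 0, 0, 40, -0.1, 0, 0, 0, 0, 0, 40, -0.1, 0, 0, 0, 0, 0, 40, -0.1, 0, 0, 0, 0, 0, 40, -0.1, 0, 0, 0, 0, 0, 40, -0.1, 0, 0, 0, 0, 0, 40, -0.1, 0, 0, 0, 0, 0, 40, -0.1, 0, 0, 0, 0, 0, 40, -0.1, 0, 0, 0, 0, 0, 40, 0, 0, 0, 0, 0, 0, 40],
)

```text
t: 23.15
tool_pos: [0.5832, 0.0908, 0.0498]
tool_rot: [2.143, 2.296, -0.002]
contact_force: [0.9, -0.1, -0.5]
opening: 0.0401
grip_force: 0.0
```

```bash
python3 - <<'E'
from see import *
plan(ctrl.get_obs(),(.5907,-.012,.049),3.9); see()
E
```

```text
t 23.15 tcp [583.2  90.8  49.8] yaw 3.94 F [ 0.9 -0.1 -0.5] open 40.1 grip 0.0
 turn first, total units: [-0.    0.02  0.01]  shift (after turn) units: [-1.72  0.01  0.01]  shift (before turn): [-1.72  0.01  0.02]
wrist low 96 rect mm [641.5 148.2] [11.4  0.5] 3.67 mean [641.5 148.2  35.6] z med 35.2
wrist up 6187 rect mm [585.6  62.5] [51.7 36.8] 3.26 mean [585.4  65.3  70.2] z med 70.5
top sheet 872 rect mm [595.5 -87.6] [97.5 95.7] 4.07 mean [594.6 -88.6  41.6] z med 41.7
top low 204 rect mm [595.9 -90.2] [112.2 102. ] 4.11 mean [ 565.5 -101.    35.5] z med 35.5
top up 926 rect mm [591.5   2.2] [109.   79.2] 2.0 mean [ 5.874e+02 -5.000e-01  7.110e+01] z med 71.2
side up 117 rect mm [584.9  72.5] [38.4 76.1] 15.67 mean [584.   67.2  68.5] z med 68.6
```

>>> jog_arm(
  commands=[-0.1, 0, 0, 0, 0, 0, 40, -0.1, 0, 0, 0, 0, 0, 40, -0.1, 0, 0, 0, 0, 0, 40, -0.1, 0, 0, 0, 0, 0, 40, -0.1, 0, 0, 0, 0, 0, 40, -0.1, 0, 0, 0, 0, 0, 40, -0.1, 0, 0, 0, 0, 0, 40, -0.1, 0, 0, 0, 0, 0, 40, -0.1, 0, 0, 0, 0, 0, 40, -0.1, 0, 0, 0, 0, 0, 40, -0.1, 0, 0, 0, 0, 0, 40, -0.1, 0, 0, 0, 0, 0, 40, -0.1, 0, 0, 0, 0, 0, 40, -0.1, 0, 0, 0, 0, 0, 40, 0, 0, 0, 0, 0, 0, 40],
)

```text
t: 25.18
tool_pos: [0.5893, 0.0073, 0.0504]
tool_rot: [2.143, 2.295, -0.0]
contact_force: [-0.2, 0.8, -0.8]
opening: 0.0395
grip_force: 0.0
```

```bash
python3 - <<'E'
from see import *
plan(ctrl.get_obs(),(.5907,-.012,.049),3.9); see()
E
```

```text
t 25.18 tcp [589.3   7.3  50.4] yaw 3.93 F [-0.2  0.8 -0.8] open 39.5 grip 0.0
 turn first, total units: [0.01 0.01 0.01]  shift (after turn) units: [-0.32  0.    0.02]  shift (before turn): [-0.32  0.    0.02]
wrist up 6214 rect mm [591.9 -20.8] [51.7 38.3] 3.09 mean [591.6 -18.7  70.1] z med 70.4
top sheet 98 rect mm [ 598.3 -130.1] [96.5  8.4] 4.07 mean [ 597.7 -130.1   41.7] z med 41.7
top low 44 rect mm [ 598.2 -137.1] [106.3   7.3] 2.52 mean [ 600.3 -138.3   36.2] z med 36.2
top up 678 rect mm [597.7 -89.4] [109.7  65.6] 1.85 mean [590.5 -93.7  69.9] z med 69.8
side up 98 rect mm [592.2 -13.9] [37.1 75.7] 11.65 mean [591.4 -17.   68.2] z med 68.3
```

>>> jog_arm(
  commands=[-0.08, 0, 0, 0, 0, 0, 40, -0.08, 0, 0, 0, 0, 0, 40, -0.06, 0, 0, 0, 0, 0, 40, -0.04, 0, 0, 0, 0, 0, 40, -0.03, 0, 0, 0, 0, 0, 40, -0.02, 0, 0, 0, 0, 0, 40, 0, 0, 0, 0, 0, 0, 40],
)

```text
t: 26.2
tool_pos: [0.5903, -0.0106, 0.0502]
tool_rot: [2.143, 2.297, -0.0]
contact_force: [-0.0, 1.8, 0.7]
opening: 0.0399
grip_force: 0.8
```

>>> jog_arm(
  commands=[-0.02, 0, 0, 0, 0, 0, 40, -0.02, 0, 0, 0, 0, 0, 40],
)

```text
t: 26.45
tool_pos: [0.5904, -0.0128, 0.0501]
tool_rot: [-2.143, -2.297, -0.0]
contact_force: [-0.2, 2.8, 1.1]
opening: 0.0399
grip_force: 1.3
```

```bash
python3 - <<'E'
from see import *
plan(ctrl.get_obs(),(.5907,-.012,.049),3.9); see(("wrist","top"))
E
```

```text
t 26.45 tcp [590.4 -12.8  50.1] yaw 3.96 F [-0.2  2.8  1.1] open 39.9 grip 1.3
 turn first, total units: [ 0.   -0.    0.01]  shift (after turn) units: [0.01 0.01 0.02]  shift (before turn): [0.01 0.01 0.02]
wrist low 976 rect mm [591.9 -25.8] [45.6  5.9] 5.19 mean [591.9 -25.2  33.7] z med 34.4
wrist up 6254 rect mm [592.9 -41.5] [52.3 39.1] 4.0 mean [592.8 -39.5  68.9] z med 69.0
top up 611 rect mm [ 598.1 -112.4] [ 62.4 111.1] 89.71 mean [ 590.8 -115.9   69.7] z med 69.8
```

>>> jog_arm(
  commands=[-0.02, 0, 0, 0, 0, 0, 40, -0.02, 0, 0, 0, 0, 0, 40],
)

```text
t: 26.8
tool_pos: [0.5906, -0.0145, 0.0502]
tool_rot: [-2.143, -2.296, -0.002]
contact_force: [-1.1, 7.4, 2.1]
opening: 0.0402
grip_force: 3.7
```

>>> jog_arm(
  commands=[-0.02, 0, 0, 0, 0, 0, 40, -0.01, 0, 0, 0, 0, 0, 40],
)

```text
t: 27.05
tool_pos: [0.5907, -0.0146, 0.0502]
tool_rot: [-2.142, -2.293, -0.006]
contact_force: [0.3, 12.5, 2.8]
opening: 0.04
grip_force: 6.1
```

Pressing against the stop now: the position has stalled and the force is rising. I'll back off, rise, and move aside to check.

>>> jog_arm(
  commands=[0.15, 0, 0, 0, 0, 0, 40, 0.3, 0, 0, 0, 0, 0, 40, 0, 0, -0.6, 0, 0, 0, 40, 0, 0, -0.9, 0, 0, 0, 40, 0.8, -0.3, -0.5, 0, 0, 0, 40, 0.9, -0.6, 0, 0, 0, 0, 40, 0.9, -0.8, 0, 0, 0, 0, 40, 0.9, -0.8, 0, 0, 0, 0, 40, 0, -0.5, 0, 0, 0, 0, 40, 0, 0, 0, 0, 0, 0, 40],
)

```text
t: 28.3
tool_pos: [0.4084, 0.1922, 0.1697]
tool_rot: [2.14, 2.299, -0.0]
contact_force: [0.5, -0.1, -0.6]
opening: 0.0396
grip_force: 0.0
```

```bash
python3 - <<'E'
from see import *
plan(ctrl.get_obs(),(.5907,-.012,.049),3.9); see()
t=np.radians(3.9);R=np.array([[np.cos(t),np.sin(t)],[-np.sin(t),np.cos(t)]])
im=cv2.imread("/tmp/top.png"); cv2.imwrite("pics/end.png",cv2.resize(im[140:260,190:340],None,fx=4,fy=4))
E
```

```text
t 28.3 tcp [408.4 192.2 169.7] yaw 4.1 F [ 0.5 -0.1 -0.6] open 39.6 grip 0.0
 turn first, total units: [0.   0.01 0.03]  shift (after turn) units: [-3.6   2.8   2.01]  shift (before turn): [-3.61  2.79  2.01]
wrist low 110 rect mm [554.  -29.8] [27.1  8. ] 3.06 mean [553.4 -29.1  34.8] z med 34.9
top low 18 rect mm [557.2 -25.7] [44.2  8. ] 13.04 mean [555.5 -26.3  35. ] z med 34.4
top up 1565 rect mm [596.2 -83.3] [109.6 119.8] 3.65 mean [595.6 -82.8  69.8] z med 69.8
side up 633 rect mm [594.6 -81.8] [108.4 123.9] 4.19 mean [593.9 -78.2  67.1] z med 67.0
```

View pics/end.png

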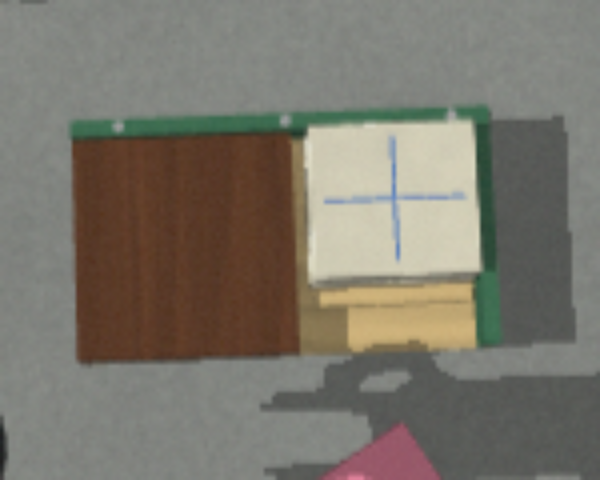

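The enlarged view shows the upper slab (cross at about (395,198)) tight against the fence above it and the stop on its right. It measures jig x ≈ 5.7, y ≈ -75.6 mm, square to within 0.3° and flat at 69–70 mm. The gripper is clear of everything, so I'll hand it in.

```bash
python3 -c "
from station import job
print(job.finish_job())"
```

```text
the job is handed in; nothing more can be done
None
```

The job is handed in at about 28 s of the 64 s allowed: the sheet was laid within 2 mm of centre, and the upper slab ended flat and square against fence and stop at about jig x 5.7, y −75.6 mm, though the sheet could not be seen for a last check once covered.

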